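Put the ear defenders on the airing stand and start its timer

ROBOT

A 6-joint arm with a two-finger parallel gripper is mounted at the origin on the work surface; the furniture and walls round the work are solid. World frame = base frame: x ahead of the robot, y to its left, z up, the work surface at z = 0. Lengths are in m, angles in rad, forces in N, time in s.
With the tool pointing down it reaches from about 0.35 to 0.925 m from the base axis. Payload 6.4 kg.
Tool frame: the origin (TCP) lies between the finger pads; the fingertips stand 8 mm ahead of it and the grasp point (between the pads) lies 11 mm behind it (arm.tip_extent is the distance from the TCP to the fingertips, in m); z points along the fingers, y is the line along which they close (so a half turn about z gives the same grasp; the last joint's range is limited). The gripper opens to 94 mm and grips with 3 to 60 N. Pads are 16 mm wide; open, the fingers measure 119 mm over their backs; the gripper's body (75 mm by 177 mm) begins 78 mm behind the grasp point.
Start: joints at [-1.464, 0.245, 1.558, -0, 1.339, -0.174], TCP at [0.18, -0.625, 0.213] pointing down, gripper open.
Joint ranges: [-3.13, 3.13], [-1.02, 2.26], [0.13, 2.54], [-0.95, 4.09], [0.21, 2.88], [-2.74, 2.74]. Speed limits (rad/s): [2.57, 2.57, 3.14, 3.14, 3.14, 3.14].

INTERFACE

Orientations are given as a 3x3 rotation matrix whose columns are the frame's x, y, z axes.
In Python, from station import state, vision, arm gives the robot as it stands.
- The arm moves only by the tool play_rows, never from a script. Its argument "commands" is a list of rows, each a list of 2 entries, a list of its own where there are three numbers: the shift along the tool's x, y, z in m, then the turn, a rotation vector about the tool's x, y, z in rad. A call has 1 to 10 rows; each row is the pose to reach, as a shift and turn from the pose commanded when the call began, along the tool's axes at that moment; what a row does not reach only later rows make up. A row lasts 1/10 s, in which the tool goes at most 50 mm and 8.59 degrees, less where a joint would pass 70% of its speed; a pose out of reach is approached as far as the arm can. A call with a gripper value outside its range is refused whole. "fingers" is the opening, from 0 (shut) to 1 (fully open), set as the call begins (left out, the last holds). The fingers move at their own pace and stop on an object; "force" is the grip in N (left out, the last holds). Time passes only in rows, so rows that repeat a pose let the fingers close. It gives the time, the measured TCP pose, the force, the opening and the grip force at its end, in the units of the state.
- state(): the state, without advancing time (a new reading comes with each control period).
- vision.read_camera(name): name is "scene" or "top" or "wrist"; returns a dict with "pixels" (384x512x3 uint8, red, green, blue), "fx", "fy", "cx", "cy" (pixels), "extrinsics" (4x4, takes a point from camera to world coordinates); the wrist camera has in their place "T_tool_cam" (4x4, takes a point from camera to tool coordinates, whose origin is the TCP and whose axes are the flange's). Camera axes: x right, y down, z forward; pixel columns grow to the right and rows downward; lengths in m; the calibration is good to about 2 mm. A picture is of the moment at which its call begins: read the wrist's pose just before it. There is no depth.
- arm.finish_job(): hands the job in; it is judged then, once.
The state is a dict: "time": time; "joint_positions": joint angles; "joint_vel": joint speeds; "joint_efforts": joint torques, N m; "tcp_pos": TCP position; "orientation": TCP orientation; "contact_force": force on the tool from outside, world axes, zero at the start; "wrist_torque": the same for the moment, N m; "finger_gap": opening from 0.0 (shut) to 1.0 (fully open); "grasp_force": force on a finger pad.
Only numpy, scipy, OpenCV 4.12 (cv2) and the standard library are available. Lean on these libraries where they do the work, as an engineer would, in place of code of your own. Each camera call takes 0.05 s, during which the arm holds its last target. There are 200 camera calls.

TASK

Put the ear defenders to air: hang them by the headband over the stand's bar, upright with one cup on each side of it, and let go. Then start the blower by turning the wide outer timer ring on top of the stand clockwise until its index line points at the longest of the bar marks; the small fan-speed knob in the middle of it is set as we like it and must stay where it is. Do not disturb the other things on the bench.

Things in the scene. Friction and masses are not known exactly. Their poses are not given: they have to be found in the camera images.
- airing_stand: Fixed airing stand: a grey sheet-steel blower tower, 125 mm along its x, 105 mm along its y, with a flat black control fascia on top, 155 mm above the bench. Origin under the tower's centre, z up. The hanging bar sticks out of its -y side (about to the robot's right) over a drip tray 76 mm wide, 12 mm high, reaching to y = -150 mm. Nothing is above it.
- hanging_bar: Level round steel bar, 18 mm thick, 123 mm long, fixed to the tower's -y face. Origin on the bar's axis at that face, axes as the stand's: it runs along -y. Axis 140 mm, top 149 mm above the bench. A 27 mm collar takes the last 7 mm of its free end, a like flange the first 5 mm. Hang the headband about 65 mm from the tower: the cups reach 39 mm either way along the bar.
- ear_defenders: Loose rigid ear defenders, 0.18 to 0.3 kg: grey cups, black headband, an upside-down U standing on the cups' flat lower edges. Origin on the bench midway between the cups, z up, x from cup to cup. 148 mm along x, 78 along y, 148 high. Cups z 0 to 88 mm, 60 mm gap between their seals, 110 mm above them. To hang it, lift it above the bar, turn its y along the bar, lower it.
- crown_underside (a point): Middle of the underside of the headband's crown, 132 mm above the ear defenders' origin; it rests on the bar when hung. The crown is a rubber pad 30 mm wide along y, 16 mm thick (z 132 to 148), flat for 34 mm along x, flanks sloping down. Grasp it from above across the 30 mm, fingertips at most 14 mm below its top, as the bar comes directly under it.
- timer_ring (a joint): Angle of the outer timer ring, rad: 0 with its index at the off dot, growing clockwise seen from above, stops at 0 and 2.4. The longest bar mark is at 1.65. Starts between 0.15 and 0.75. Friction about 0.05 N m, no spring, no click stops; it stays where left.
- ring_centre (a point): On the ring's vertical axis (the tower's centre line), at mid-height of the ring, 167 mm above the bench. The ring is fluted grey plastic, 56 mm in diameter, from 156.5 to 177 mm above the bench (a 59 mm skirt on its lowest 3 mm).
- ring_index (a point): Outer end of the white index line on the top rim of the timer ring, 26.5 mm from the axis; it points outwards from the axis.
- long_mark (a point): Middle of the longest (15 mm) white bar mark on the fascia, 39 mm from the ring's axis: the index must point at it. All marks, clockwise from above: a dot on the stand's -x side (off, 0 rad), bars of 5 mm (0.55 rad), 9 mm (1.10 rad) and 15 mm (1.65 rad), an open circle (2.20 rad, runs on).
- speed_index (a point): Tip of the white line on top of the inner fan-speed knob, 12 mm from the axis, 195.5 mm above the bench. This knob is black, 26 mm in diameter, coaxial with the ring and rises 18 mm above it; it turns very easily (0.012 N m), independently of the ring. Its setting differs from run to run and must be kept.
- masking_tape: Bystander: roll of masking tape lying flat, 92 mm across, 24 mm high, on top of the plywood case (76 mm high). Origin at the centre of its underside.
- tape_measure: Bystander: pocket tape measure, 61 x 74 x 72 mm high, on the near left of the bench. Origin at the centre of its underside.
- sanding_block: Bystander: sanding block, 81 x 119 x 30 mm, on top of the plywood case (76 mm high). Origin at the centre of its underside.
- nail_tin: Bystander: open tin, 68 mm across, 62 mm high, between the beam and the plywood case. Origin at the centre of its underside.

How it is judged:
On the way, in this order (a step that is already met when the one before it is completed fails the run):
1. the ear defenders hang over the bar by the crown of the headband, upright, a cup on each side, let go and still (x of crown_underside in the frame of hanging_bar between -0.018 and 0.018 m and y of crown_underside in the frame of hanging_bar between -0.105 and -0.03 m and z of crown_underside in the frame of hanging_bar between 0.003 and 0.016 m and angle between ear_defenders's own z axis and vertical below 0.3 rad and angle between the y axis of ear_defenders and the y axis of hanging_bar, either way round below 0.35 rad and contact force between ear_defenders and hanging_bar above 0.5 N and contact force between ear_defenders and the fingers below 0.05 N and linear speed of ear_defenders below 0.03 m/s), for 0.2 s.
2. the timer ring's index points at the longest bar mark (value of joint timer_ring between 1.53 and 1.77 rad), for 0.2 s.
At the end, for the whole second after the job is handed in: Ear defenders hang still on the bar: crown underside on its top within 18 mm sideways, 30 to 105 mm from the tower, upright within 0.3 rad, band across the bar within 0.35 rad, let go. Timer ring at the longest bar mark (1.65) within 0.12 rad. Inner knob within 0.15 rad of its start (all of step 1 and all of step 2 and distance of speed_index from where it was at the start of the episode below 0.0018 m); the robot touches nothing.
It fails at once if the inner fan-speed knob is turned from its setting (by more than about 0.2 rad) (distance of speed_index from where it was at the start of the episode above 0.0025 m).
It fails at once if a bystander is pushed more than 30 mm (distance of any of masking_tape, tape_measure, sanding_block, nail_tin from where it was at the start of the episode above 0.03 m).
It also fails if it takes over 64 s, if anything falls off the work surface, if the arm or the gripper's body presses on something with over 40 N, if the wrist force passes 120 N, or if a joint passes its speed limit or range.

## Working session

There is one attempt and no reset: what is moved stays moved. The work goes in short steps, Python scripts to look and compute and a tool call to move; the robot and the scene stay as the last step left them, time stands still between calls to the robot, and variables do not carry over. Pictures are saved under pics/ and viewed, at most 10 in all, crops included, and the job is handed in when it is done.

Besides the shell and the picture viewer there is one more tool, called in YAML: its name, and indented under it one key for each argument. play_rows: Moves the arm, as the interface text tells. Its arguments: {"type":"object","properties":{"commands":{"type":"array","items":{"type":"array"}},"fingers":{"type":"number"},"force":{"type":"number"}},"required":["commands"]}

```bash
ls; mkdir -p pics; cat > h.py <<'E'
import numpy as np,cv2
from station import state,vision,arm
def cam(n):
    s=state(); c=vision.read_camera(n)
    if n=='wrist':
        T=np.eye(4);T[:3,:3]=np.array(s['orientation']).reshape(3,3);T[:3,3]=s['tcp_pos'];c['extrinsics']=T@np.array(c['T_tool_cam'])
    c['E']=np.array(c['extrinsics']);c['pixels']=np.array(c['pixels']);return c
def ray(c,u,v):
    d=c['E'][:3,:3]@np.array([(u-c['cx'])/c['fx'],(v-c['cy'])/c['fy'],1]);return c['E'][:3,3],d
def onz(c,u,v,z):
    o,d=ray(c,u,v);return o+d*(z-o[2])/d[2]
def tri(rs):
    A=0;b=0
    for o,d in rs:
        d=d/np.linalg.norm(d);P=np.eye(3)-np.outer(d,d);A=A+P;b=b+P@o
    return np.linalg.solve(A,b)
def proj(c,p):
    q=np.linalg.inv(c['E'])@np.append(p,1);return c['fx']*q[0]/q[2]+c['cx'],c['fy']*q[1]/q[2]+c['cy']
def save(c,n): cv2.imwrite('pics/'+n+'.png',c['pixels'][:,:,::-1])
E
python3 - <<'E'
from h import *
import pickle
s=state();print(s)
ims=[]
for n in('scene','top','wrist'):
    c=cam(n);pickle.dump(c,open(n+'0.pkl','wb'));save(c,n+'0');print(n,c['fx'],c['E'].round(3).tolist())
E
```

```text
pics
{'time': 0.0, 'joint_positions': array([-1.46410741e+00,  2.45791642e-01,  1.55900540e+00,  2.35417022e-05,
        1.33868973e+00, -1.74086277e-01]), 'joint_vel': array([-9.86125837e-04, -5.56636040e-04, -2.52733056e-03,  9.67891442e-04,
        3.73779414e-05, -1.04398879e-03]), 'joint_efforts': array([ 3.09839479e-04, -4.15826547e+01, -3.14604235e+01,  6.85422169e-02,
        3.31247156e-02, -1.36888129e-04]), 'tcp_pos': array([ 0.18007276, -0.62395299,  0.21236433]), 'orientation': array([[ 9.60842458e-01,  2.77095181e-01, -1.78917889e-04],
       [ 2.77095017e-01, -9.60840671e-01,  1.88578587e-03],
       [ 3.50630593e-04, -1.86152039e-03, -9.99998206e-01]]), 'contact_force': array([-0.05373558,  0.17360632,  0.00591291]), 'wrist_torque': array([-0.03598468,  0.02377275, -0.02999417]), 'grasp_force': 0.0, 'finger_gap': 0.9992679035755564}
scene 462.27037348953985 [[-0.659, -0.461, 0.594, -0.099], [-0.752, 0.405, -0.52, 0.68], [-0.0, -0.79, -0.613, 0.701], [0.0, 0.0, 0.0, 1.0]]
top 462.1924667404748 [[0.003, -0.986, 0.165, 0.296], [-1.0, -0.003, -0.001, 0.204], [0.002, -0.165, -0.986, 1.131], [0.0, 0.0, 0.0, 1.0]]
wrist 318.47927651710154 [[0.277, -0.924, -0.265, 0.257], [-0.961, -0.267, -0.074, -0.601], [-0.003, 0.275, -0.962, 0.384], [0.0, 0.0, 0.0, 1.0]]
```

View pics/scene0.png

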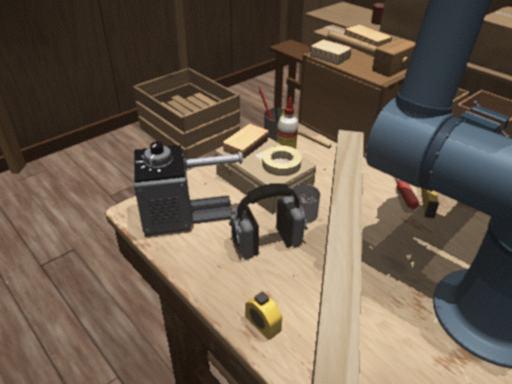

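View pics/top0.png

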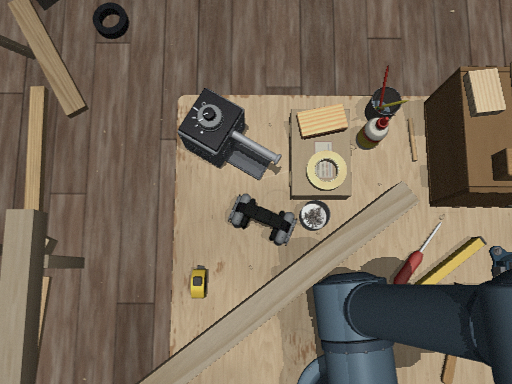

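The scene view shows the stand at (165,185), the defenders at (268,218), the tape measure at (263,313) and the beam on the right. In the top view the ring is at (208,117), the bar ends at (278,160) and the defenders are at (262,218). I'll enlarge both.

```bash
python3 - <<'E'
import pickle,cv2,numpy as np
t=pickle.load(open('top0.pkl','rb'))['pixels'][85:250,170:310,::-1]
s=pickle.load(open('scene0.pkl','rb'))['pixels'][130:265,125:325,::-1]
t=cv2.resize(t,None,fx=3.6,fy=3.6,interpolation=3);s=cv2.resize(s,None,fx=4,fy=4,interpolation=3)
cv2.imwrite('pics/t1.png',np.clip(t*1.3,0,255));cv2.imwrite('pics/s1.png',np.clip(s*1.3,0,255))
E
```

```text
[ WARN:0@0.026] global loadsave.cpp:1063 imwrite_ Unsupported depth image for selected encoder is fallbacked to CV_8U.
```

View pics/t1.png

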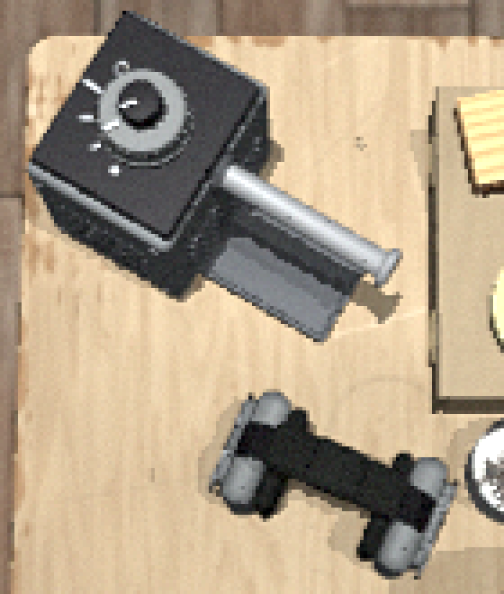

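View pics/s1.png

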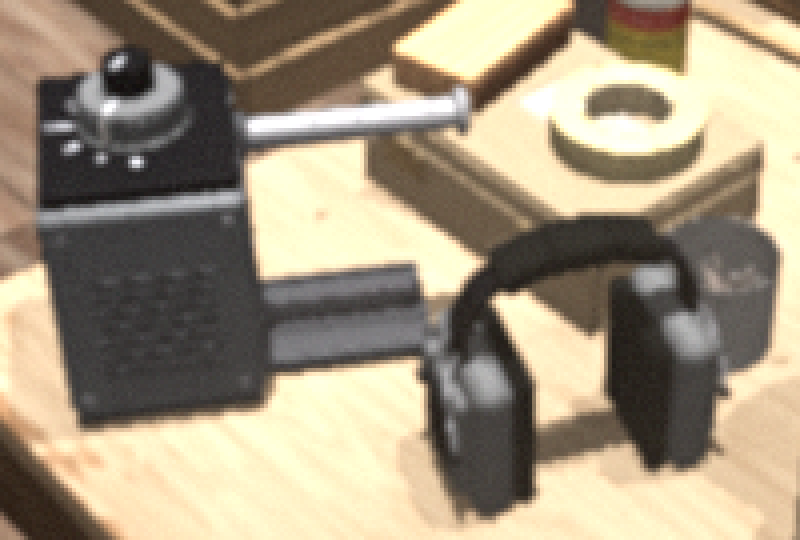

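```bash
python3 - <<'E'
from h import *
import pickle
t=pickle.load(open('top0.pkl','rb'));s=pickle.load(open('scene0.pkl','rb'))
T=lambda x,y:(170+x/3.6,85+y/3.6)
S=lambda x,y:(125+x/4,130+y/4)
cor=np.array([onz(t,*T(*p),.155)[:2] for p in[(125,12),(268,88),(170,240),(30,168)]]);print('fascia',cor.round(3).tolist(),cor.mean(0))
e=np.diff(np.vstack([cor,cor[:1]]),axis=0);print(np.linalg.norm(e,axis=1),np.degrees(np.arctan2(e[:,1],e[:,0])))
a,b=[onz(t,*T(*p),.149)[:2] for p in[(232,178),(388,263)]];print('bar',a,b,np.degrees(np.arctan2(*(b-a)[::-1])))
print('bar end tri',tri([ray(t,*T(390,263)),ray(s,*S(463,110))]))
for z in(.148,):
  for p in[(245,440),(343,472),(440,505)]:print('band',onz(t,*T(*p),z))
# cup blobs tops ~ z .088
for p in[(272,405),(238,487),(430,475),(395,560)]:print('cup',onz(t,*T(*p),.08))
print('crown tri',tri([ray(t,*T(343,472)),ray(s,*S(580,240))]))
for n,p,z in[('off',(113,170),.156),('5',(96,147),.156),('9',(86,119),.156),('15',(91,88),.156),('circ',(123,66),.156),('idx',(106,128),.177),('ringc',(146,110),.177),('knob',(140,102),.195),('ki',(127,104),.195)]:print(n,onz(t,*T(*p),z))
for p in [(0.6,0.3,.17)]:print(proj(t,np.array(p)))
w=pickle.load(open('wrist0.pkl','rb'));print(onz(t,160,370,.03),onz(t,410,190,.03))
E
```

```text
fascia [[0.692, 0.311], [0.643, 0.223], [0.547, 0.281], [0.592, 0.367]] [0.6183664  0.29550897]
[0.10113758 0.11246259 0.09673471 0.11450282] [-118.79215099  148.65297433   62.48170488  -29.0855656 ]
bar [0.58763413 0.24438993] [0.53468759 0.14937394] -119.12821963867803
bar end tri [0.53691663 0.14670584 0.136535  ]
band [0.42643733 0.2350764  0.148     ]
band [0.40748874 0.17673437 0.148     ]
band [0.38806243 0.11935115 0.148     ]
cup [0.4580429  0.22019688 0.08      ]
cup [0.40539535 0.24142606 0.08      ]
cup [0.41345573 0.11966373 0.08      ]
cup [0.35964467 0.14220857 0.08      ]
crown tri [0.40939891 0.17716002 0.13795937]
off [0.5903144  0.31637494 0.156     ]
5 [0.60477356 0.327032   0.156     ]
9 [0.62249294 0.33354908 0.156     ]
15 [0.64226808 0.33097289 0.156     ]
circ [0.65644669 0.31168181 0.156     ]
idx [0.60992167 0.31868683 0.177     ]
ringc [0.62120536 0.29503887 0.177     ]
knob [0.61995588 0.29692511 0.195     ]
ki [0.61870253 0.30452738 0.195     ]
(np.float64(208.36548962706615), np.float64(126.02941125821278))
[0.06931551 0.41260617 0.03      ] [ 0.48547892 -0.1764508   0.03      ]
```

```bash
cat >> h.py <<'E'
def plan(*pts):
    s=state();R=np.array(s['orientation']).reshape(3,3);p=np.array(s['tcp_pos']);a0=np.degrees(np.arctan2(R[1,0],R[0,0]));print('t',s['time'],'p',p.round(4),'a',a0.round(2),'tilt',R[:,2].round(4))
    from scipy.spatial.transform import Rotation as Ro
    for x,y,z,a in pts:
        c,q=np.cos(np.radians(a)),np.sin(np.radians(a))
        Rt=np.array([[c,q,0],[q,-c,0],[0,0,-1.]])
        print((R.T@(np.array([x,y,z])-p)).round(4).tolist(),Ro.from_matrix(R.T@Rt).as_rotvec().round(4).tolist())
E
python3 -c "
from h import *
plan((.45,-.25,.38,40),(.42,.17,.38,70))"
```

```text
t 0.15 p [ 0.1801 -0.6241  0.2126] a 16.09 tilt [-2.0e-04  1.5e-03 -1.0e+00]
[0.363, -0.2849, -0.1669] [-0.0014, -0.0006, -0.4174]
[0.4506, -0.6967, -0.1663] [-0.0012, -0.0009, -0.941]
```

play_rows:
  commands:
    - [[0.1,-0.08,-0.12],[0,0,-0.15]]
    - [[0.363,-0.285,-0.167],[0,0,-0.417]]
    - [[0.363,-0.285,-0.167],[0,0,-0.417]]
    - [[0.363,-0.285,-0.167],[0,0,-0.417]]
    - [[0.363,-0.285,-0.167],[0,0,-0.417]]
    - [[0.363,-0.285,-0.167],[0,0,-0.417]]
    - [[0.363,-0.285,-0.167],[0,0,-0.417]]
    - [[0.363,-0.285,-0.167],[0,0,-0.417]]
    - [[0.363,-0.285,-0.167],[0,0,-0.417]]
    - [[0.4,-0.4,-0.167],[0,0,-0.56]]

```text
time: 1.15
tcp_pos: [0.4353, -0.235, 0.3725]
orientation: [[0.664, 0.748, 0.002], [0.748, -0.664, -0.001], [0.0, 0.002, -1.0]]
contact_force: [0.3, 0.4, -0.1]
finger_gap: 1.002
grasp_force: 0.0
```

```bash
python3 -c "
from h import *
plan((.45,-.25,.38,40),(.44,.17,.38,70))"
```

```text
t 1.15 p [ 0.4353 -0.235   0.3725] a 48.39 tilt [ 0.0018 -0.0012 -1.    ]
[-0.0015, 0.021, -0.0074] [0.0021, -0.0004, 0.1464]
[0.3059, -0.2654, -0.008] [0.0022, 0.0001, -0.3772]
```

play_rows:
  commands:
    - [[0.306,-0.265,-0.008],[0,0,-0.377]]
    - [[0.306,-0.265,-0.008],[0,0,-0.377]]
    - [[0.306,-0.265,-0.008],[0,0,-0.377]]
    - [[0.306,-0.265,-0.008],[0,0,-0.377]]
    - [[0.306,-0.265,-0.008],[0,0,-0.377]]
    - [[0.306,-0.265,-0.008],[0,0,-0.377]]
    - [[0.306,-0.265,-0.008],[0,0,-0.377]]
    - [[0.306,-0.265,-0.008],[0,0,-0.377]]
    - [[0.306,-0.265,-0.008],[0,0,-0.377]]
    - [[0.306,-0.265,-0.008],[0,0,-0.377]]

```text
time: 2.15
tcp_pos: [0.4399, 0.1695, 0.3788]
orientation: [[0.343, 0.939, -0.001], [0.939, -0.343, -0.0], [-0.001, -0.001, -1.0]]
contact_force: [0.4, 0.2, 0.4]
finger_gap: 0.998
grasp_force: 0.0
```

```bash
python3 -c "
from h import *
import pickle
plan((.4075,.177,.3,70))
c=cam('wrist');pickle.dump(c,open('w1.pkl','wb'));im=cv2.resize(c['pixels'][:,:,::-1],None,fx=1.5,fy=1.5,interpolation=3);cv2.imwrite('pics/w1.png',np.clip(im*1.3,0,255).astype('uint8'))"
```

```text
t 2.15 p [0.4399 0.1695 0.3788] a 69.95 tilt [-8.e-04 -5.e-04 -1.e+00]
[-0.0041, -0.033, 0.0788] [-0.0006, 0.0007, -0.0009]
```

View pics/w1.png

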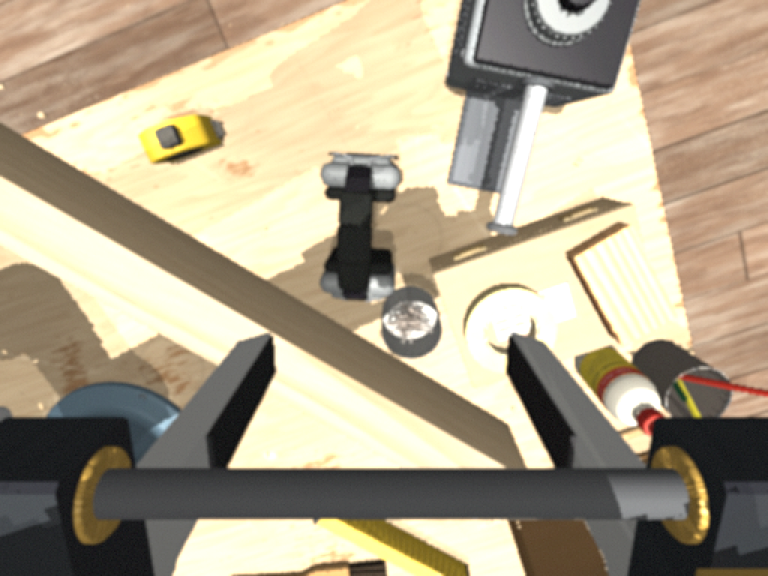

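The wrist view shows the defenders' band running from (362,170) to (352,292), centred near (356,226). The bar runs from (536,88) to (502,230), and the ring is at (565,10).

```bash
python3 - <<'E'
from h import *
import pickle
t=pickle.load(open('top0.pkl','rb'));s=pickle.load(open('scene0.pkl','rb'));w=pickle.load(open('w1.pkl','rb'))
k=1.5
W=lambda x,y:(x/k,y/k)
g=w['pixels'].max(2)
for v in range(110,200,6):
    r=np.where(g[v,205:265]<45)[0]+205
    print(v,(r.min(),r.max(),len(r),onz(w,(r.min()+r.max())/2,v,.148).round(4)) if len(r) else None)
for z in(.148,):
    print('mid',onz(w,*W(356,226),z))
T=lambda x,y:(170+x/3.6,85+y/3.6)
print('crown tri',tri([ray(t,*T(343,472)),ray(w,*W(356,226))]))
print('bar end tri t,w',tri([ray(t,*T(390,263)),ray(w,*W(503,229))]))
S=lambda x,y:(125+x/4,130+y/4)
print('bar end tri s,w',tri([ray(s,*S(463,110)),ray(w,*W(503,229))]))
a,b=onz(w,*W(536,88),.149),onz(w,*W(504,222),.149);print('bar',a,b,np.degrees(np.arctan2(*(b-a)[1::-1])))
E
```

```text
110 None
116 (np.int64(232), np.int64(246), 15, array([0.4352, 0.2361, 0.148 ]))
122 (np.int64(231), np.int64(245), 15, array([0.4315, 0.2298, 0.148 ]))
128 (np.int64(218), np.int64(262), 45, array([0.4312, 0.2221, 0.148 ]))
134 (np.int64(228), np.int64(247), 18, array([0.4256, 0.2163, 0.148 ]))
140 (np.int64(228), np.int64(246), 11, array([0.4223, 0.2095, 0.148 ]))
146 (np.int64(241), np.int64(246), 6, array([0.4273, 0.1997, 0.148 ]))
152 (np.int64(227), np.int64(246), 20, array([0.4162, 0.1956, 0.148 ]))
158 (np.int64(226), np.int64(246), 21, array([0.4128, 0.1887, 0.148 ]))
164 (np.int64(225), np.int64(246), 22, array([0.4094, 0.1816, 0.148 ]))
170 (np.int64(220), np.int64(260), 41, array([0.412 , 0.1723, 0.148 ]))
176 (np.int64(217), np.int64(260), 44, array([0.4073, 0.1656, 0.148 ]))
182 (np.int64(225), np.int64(260), 36, array([0.4093, 0.1563, 0.148 ]))
188 (np.int64(226), np.int64(244), 19, array([0.3972, 0.1521, 0.148 ]))
194 (np.int64(229), np.int64(243), 15, array([0.3955, 0.144 , 0.148 ]))
mid [0.41783284 0.19683592 0.148     ]
crown tri [0.41228146 0.18178277 0.08094943]
bar end tri t,w [0.53747627 0.14773491 0.13275887]
bar end tri s,w [0.53478816 0.14858164 0.13810772]
bar [0.58905791 0.24971512 0.149     ] [0.53610651 0.15746849 0.149     ] -119.8566795510215
```

play_rows:
  commands:
    - [[-0.002,-0.033,0.1],[0,0,0.0]]
    - [[-0.002,-0.033,0.1],[0,0,0.0]]
    - [[-0.002,-0.033,0.1],[0,0,0.0]]
    - [[-0.002,-0.033,0.1],[0,0,0.0]]
    - [[-0.002,-0.033,0.1],[0,0,0.0]]
    - [[-0.002,-0.033,0.1],[0,0,0.0]]

```text
time: 2.8
tcp_pos: [0.4111, 0.1778, 0.2828]
orientation: [[0.347, 0.938, 0.006], [0.938, -0.347, 0.001], [0.003, 0.005, -1.0]]
contact_force: [-0.3, -0.2, 0.5]
finger_gap: 1.0
grasp_force: 0.0
```

```bash
python3 -c "
from h import *
import pickle
plan((.4075,.177,.2,70))
c=cam('wrist');pickle.dump(c,open('w2.pkl','wb'));im=cv2.resize(c['pixels'][:,:,::-1],None,fx=1.5,fy=1.5,interpolation=3);cv2.imwrite('pics/w2.png',np.clip(im*1.5,0,255).astype('uint8'))
for z in (.148,.088): print(np.array(proj(c,np.array([.4075,.177,z])))*1.5)"
```

```text
t 2.8 p [0.4111 0.1778 0.2828] a 69.71 tilt [ 6.e-03  8.e-04 -1.e+00]
[-0.0022, -0.0035, 0.0828] [0.0053, -0.0029, -0.0051]
[385.9222204  279.29306523]
[386.26516677 259.49149963]
```

View pics/w2.png

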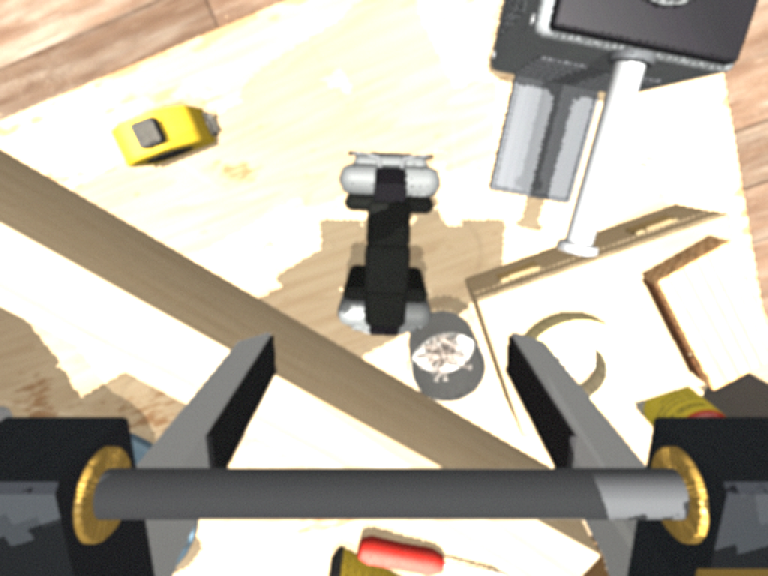

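The crown is centred laterally at about x=388, the far cup is at (390,180) and the near cup at (385,313).

```bash
python3 - <<'E'
from h import *
import pickle
w=pickle.load(open('w2.pkl','rb'));w1=pickle.load(open('w1.pkl','rb'))
for z in(.08,.088):
  a,b=[onz(w,x/1.5,y/1.5,z) for x,y in((390,180),(385,313))];print('cups',a,b,(a+b)/2,np.degrees(np.arctan2(*(a-b)[1::-1])),np.linalg.norm(a-b))
  a,b=[onz(w1,x/1.5,y/1.5,z) for x,y in((361,175),(357,284))];print('cups w1',a,b,(a+b)/2,np.degrees(np.arctan2(*(a-b)[1::-1])))
# height of far end of pad top / cup by two views
print('far cup',tri([ray(w,390/1.5,180/1.5),ray(w1,361/1.5,175/1.5)]))
g=w['pixels'].max(2)
for v in range(106,226,6):
    r=np.where(g[v,225:300]<28)[0]+225
    print(v,(r.min()*1.5,r.max()*1.5,len(r)) if len(r) else None)
a,b=onz(w,628/1.5,60/1.5,.149),onz(w,580/1.5,240/1.5,.149);print('bar',a,b,np.degrees(np.arctan2(*(b-a)[1::-1])))
print('bar end tri', tri([ray(w,579/1.5,246/1.5),ray(w1,503/1.5,229/1.5)]))
for p in((390,200),(388,260),(386,330)):print(onz(w,p[0]/1.5,p[1]/1.5,.148))
E
```

```text
cups [0.43128162 0.2327624  0.08      ] [0.39005539 0.13322979 0.08      ] [0.4106685  0.18299609 0.08      ] 67.5007495116892 0.10773273345221177
cups w1 [0.43177136 0.23281434 0.08      ] [0.38893022 0.13269417 0.08      ] [0.41035079 0.18275426 0.08      ] 66.83405268207234
cups [0.43141352 0.23320505 0.088     ] [0.39106839 0.13579969 0.088     ] [0.41124095 0.18450237 0.088     ] 67.50074951168922 0.10543023395588207
cups w1 [0.43237334 0.23303096 0.088     ] [0.39026136 0.13461484 0.088     ] [0.41131735 0.1838229  0.088     ] 66.83405268207235
far cup [0.43123185 0.23252399 0.07358122]
106 None
112 None
118 (np.float64(378.0), np.float64(402.0), 5)
124 None
130 None
136 (np.float64(388.5), np.float64(429.0), 20)
142 (np.float64(376.5), np.float64(406.5), 21)
148 (np.float64(369.0), np.float64(406.5), 26)
154 (np.float64(369.0), np.float64(406.5), 21)
160 (np.float64(369.0), np.float64(403.5), 7)
166 (np.float64(367.5), np.float64(405.0), 10)
172 (np.float64(406.5), np.float64(406.5), 1)
178 (np.float64(354.0), np.float64(367.5), 10)
184 (np.float64(349.5), np.float64(418.5), 24)
190 (np.float64(346.5), np.float64(421.5), 27)
196 (np.float64(345.0), np.float64(423.0), 32)
202 (np.float64(367.5), np.float64(385.5), 4)
208 (np.float64(367.5), np.float64(402.0), 7)
214 (np.float64(369.0), np.float64(399.0), 5)
220 (np.float64(372.0), np.float64(394.5), 12)
bar [0.58741455 0.25273278 0.149     ] [0.53466942 0.15821222 0.149     ] -119.16274320219232
bar end tri [0.53576707 0.15054076 0.1390175 ]
[0.42809851 0.22488786 0.148     ]
[0.41335456 0.18880997 0.148     ]
[0.39501323 0.1433269  0.148     ]
```

```bash
python3 -c "
from h import *
plan((.409,.181,.19,67.5),(.409,.181,.144,67.5))"
```

```text
t 2.85 p [0.4108 0.1779 0.2823] a 69.72 tilt [ 5.2e-03  8.0e-04 -1.0e+00]
[0.0021, -0.0032, 0.0923] [0.0046, -0.0026, 0.0388]
[0.0019, -0.0034, 0.1383] [0.0046, -0.0026, 0.0388]
```

play_rows:
  commands:
    - [[0.002,-0.003,0.05],[0,0,0.039]]
    - [[0.002,-0.003,0.085],[0,0,0.039]]
    - [[0.002,-0.003,0.085],[0,0,0.039]]
    - [[0.002,-0.003,0.085],[0,0,0.039]]
    - [[0.002,-0.003,0.085],[0,0,0.039]]

```text
time: 3.35
tcp_pos: [0.4086, 0.1813, 0.1973]
orientation: [[0.382, 0.924, 0.005], [0.924, -0.382, 0.001], [0.003, 0.004, -1.0]]
contact_force: [0.6, 0.9, 0.5]
finger_gap: 1.001
grasp_force: 0.0
```

```bash
python3 -c "
from h import *
plan((.409,.181,.144,67.5))
c=cam('wrist');im=cv2.resize(c['pixels'][60:,:,::-1],None,fx=1.5,fy=1.5,interpolation=3);cv2.imwrite('pics/w3.png',np.clip(im*2.5,0,255).astype('uint8'))
print(np.array(proj(c,np.array([.409,.181,.148])))*1.5-[0,90])"
```

```text
t 3.35 p [0.4086 0.1813 0.1973] a 67.54 tilt [ 5.e-03  8.e-04 -1.e+00]
[-0.0002, 0.0002, 0.0533] [0.0043, -0.0027, 0.0006]
[392.54107613 230.59364522]
```

View pics/w3.png

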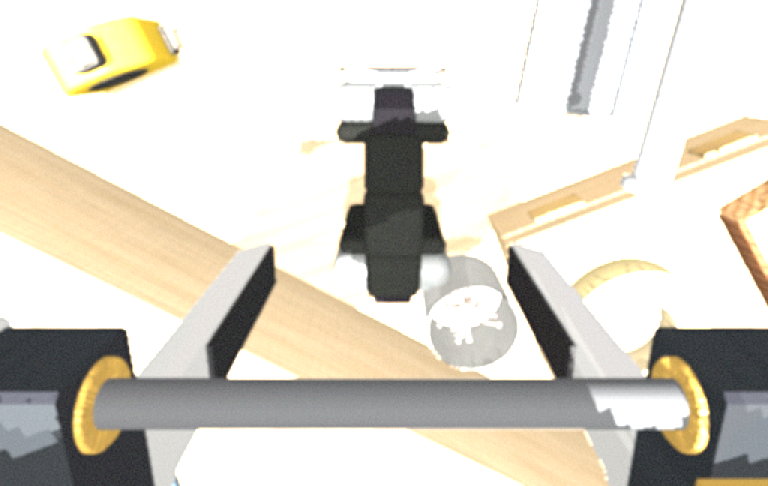

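The band is centred at x≈394 with a facet edge at y≈190; I'll check the facet edges numerically along the band.

```bash
python3 -c "
from h import *
c=cam('wrist');g=c['pixels'].astype(float).sum(2)
p=g[115:265,255:270].mean(1)
print([(int(v),int(x)) for v,x in zip(range(115,265,2),p[::2])])
for v in(187,230):print(v,(v-60)*1.5)
import numpy as np
for y in range(170,240,5):print(y,onz(c,263,y,.148).round(4)[:2])
"
```

```text
[(115, 322), (117, 189), (119, 74), (121, 80), (123, 81), (125, 80), (127, 82), (129, 80), (131, 86), (133, 110), (135, 114), (137, 113), (139, 97), (141, 72), (143, 65), (145, 63), (147, 65), (149, 60), (151, 62), (153, 66), (155, 69), (157, 71), (159, 68), (161, 68), (163, 70), (165, 68), (167, 68), (169, 69), (171, 69), (173, 70), (175, 68), (177, 69), (179, 70), (181, 70), (183, 69), (185, 66), (187, 66), (189, 62), (191, 66), (193, 68), (195, 71), (197, 71), (199, 70), (201, 74), (203, 81), (205, 85), (207, 85), (209, 87), (211, 88), (213, 89), (215, 88), (217, 87), (219, 89), (221, 90), (223, 89), (225, 91), (227, 88), (229, 83), (231, 78), (233, 82), (235, 86), (237, 85), (239, 87), (241, 85), (243, 87), (245, 85), (247, 85), (249, 87), (251, 86), (253, 88), (255, 87), (257, 78), (259, 67), (261, 230), (263, 616)]
187 190.5
230 255.0
170 [0.4222 0.211 ]
175 [0.4209 0.2077]
180 [0.4195 0.2043]
185 [0.4181 0.2009]
190 [0.4167 0.1975]
195 [0.4152 0.194 ]
200 [0.4138 0.1905]
205 [0.4123 0.1869]
210 [0.4109 0.1834]
215 [0.4094 0.1798]
220 [0.4079 0.1761]
225 [0.4064 0.1725]
230 [0.4049 0.1688]
235 [0.4033 0.165 ]
```

play_rows:
  commands:
    - [[0.002,0,0.03],[0.004,-0.003,0]]
    - [[0.002,0,0.052],[0.004,-0.003,0]]
    - [[0.002,0,0.052],[0.004,-0.003,0]]
    - [[0.002,0,0.052],[0.004,-0.003,0]]

```text
time: 3.85
tcp_pos: [0.4081, 0.183, 0.1435]
orientation: [[0.382, 0.924, -0.003], [0.924, -0.382, -0.001], [-0.002, -0.003, -1.0]]
contact_force: [-0.3, 0.1, -0.9]
finger_gap: 1.001
grasp_force: 0.0
```

play_rows:
  commands:
    - [[0,0,0.0],[0,0,0]]
    - [[0,0,0.0],[0,0,0]]
    - [[0,0,0.0],[0,0,0]]
    - [[0,0,0.0],[0,0,0]]
    - [[0,0,0.0],[0,0,0]]
    - [[0,0,0.0],[0,0,0]]
    - [[0,0,0.0],[0,0,0]]
    - [[0,0,0.0],[0,0,0]]
    - [[0,0,0.0],[0,0,0]]
    - [[0,0,0.0],[0,0,0]]
  fingers: 0.1
  force: 30

```text
time: 4.85
tcp_pos: [0.4074, 0.1828, 0.1422]
orientation: [[0.382, 0.924, -0.005], [0.924, -0.382, -0.001], [-0.003, -0.004, -1.0]]
contact_force: [0.1, 0.6, -0.4]
finger_gap: 0.317
grasp_force: 29.9
```

play_rows:
  commands:
    - [[0,0,-0.04],[0,0,0]]
    - [[0,0,-0.08],[0,0,0]]
    - [[0,0,-0.12],[0,0,0]]
    - [[0,0,-0.16],[0,0,0]]
    - [[0,0,-0.2],[0,0,0]]
    - [[0,0,-0.21],[0,0,0]]
    - [[0,0,-0.21],[0,0,0]]
    - [[0,0,-0.21],[0,0,0]]

```text
time: 5.65
tcp_pos: [0.4075, 0.1829, 0.3495]
orientation: [[0.382, 0.924, -0.009], [0.924, -0.382, -0.002], [-0.005, -0.008, -1.0]]
contact_force: [-0.9, -0.0, -2.4]
finger_gap: 0.316
grasp_force: 29.9
```

```bash
python3 -c "
from h import *
print(state()['contact_force'],state()['finger_gap'])
plan((.47,.19,.35,110),(.562,.198,.35,150.7))"
```

```text
[-0.88965786 -0.02118628 -2.40790358] 0.31560811282079515
t 5.65 p [0.4075 0.1829 0.3495] a 67.54 tilt [-0.0091 -0.0019 -1.    ]
[0.0304, 0.0551, -0.0011] [-0.0092, 0.0022, -0.7411]
[0.0729, 0.1371, -0.002] [-0.0101, -0.0012, -1.4514]
```

play_rows:
  commands:
    - [[0.007,0.013,-0.001],[-0.001,0,-0.14]]
    - [[0.014,0.027,-0.001],[-0.002,0,-0.28]]
    - [[0.022,0.041,-0.001],[-0.003,0,-0.42]]
    - [[0.029,0.055,-0.001],[-0.004,0,-0.56]]
    - [[0.036,0.068,-0.001],[-0.005,0,-0.7]]
    - [[0.044,0.082,-0.001],[-0.006,0,-0.84]]
    - [[0.051,0.096,-0.001],[-0.007,0,-0.98]]
    - [[0.058,0.11,-0.001],[-0.008,0,-1.12]]
    - [[0.066,0.123,-0.001],[-0.009,0,-1.26]]
    - [[0.073,0.137,-0.001],[-0.01,0,-1.4]]

```text
time: 6.65
tcp_pos: [0.5623, 0.1982, 0.3484]
orientation: [[-0.849, 0.529, -0.002], [0.529, 0.849, 0.001], [0.002, -0.0, -1.0]]
contact_force: [-0.0, 0.4, -1.7]
finger_gap: 0.316
grasp_force: 29.9
```

play_rows:
  commands:
    - [[0,0,0],[0,0,-0.051]]
    - [[0,0,0],[0,0,-0.051]]
    - [[0,0,0],[0,0,-0.051]]
    - [[0,0,0],[0,0,-0.051]]
    - [[0,0,0],[0,0,-0.051]]

```text
time: 7.15
tcp_pos: [0.5625, 0.1982, 0.352]
orientation: [[-0.872, 0.49, 0.003], [0.49, 0.872, 0.001], [-0.002, 0.003, -1.0]]
contact_force: [-0.3, 0.2, -2.4]
finger_gap: 0.315
grasp_force: 29.9
```

```bash
python3 -c "
from h import *
plan((.562,.198,.35,150.7),(.562,.198,.165,150.7))
t=cam('top');s=cam('scene')
a=cv2.resize(t['pixels'][85:235,170:310,::-1],(373,400),interpolation=3);b=cv2.resize(s['pixels'][70:230,125:290,::-1],(412,400),interpolation=3)
cv2.imwrite('pics/p1.png',np.clip(np.hstack([a,b])*1.4,0,255).astype('uint8'))"
```

```text
t 7.15 p [0.5625 0.1982 0.352 ] a 150.66 tilt [ 0.0034  0.0015 -1.    ]
[0.0003, -0.0004, 0.002] [0.0029, 0.0022, -0.0008]
[0.0008, -0.001, 0.187] [0.0029, 0.0022, -0.0008]
```

View pics/p1.png

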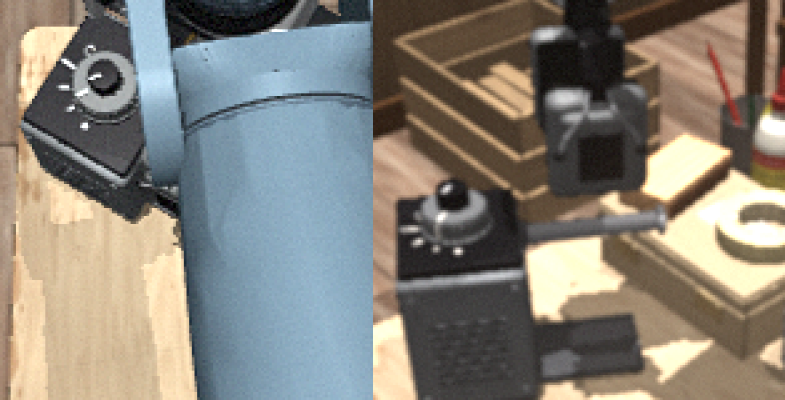

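The scene view shows the defenders held above the bar and aligned with it; now lowering.

play_rows:
  commands:
    - [[0.001,-0.001,0.03],[0.003,0.002,0]]
    - [[0.001,-0.001,0.06],[0.003,0.002,0]]
    - [[0.001,-0.001,0.09],[0.003,0.002,0]]
    - [[0.001,-0.001,0.12],[0.003,0.002,0]]
    - [[0.001,-0.001,0.145],[0.003,0.002,0]]
    - [[0.001,-0.001,0.165],[0.003,0.002,0]]
    - [[0.001,-0.001,0.175],[0.003,0.002,0]]
    - [[0.001,-0.001,0.182],[0.003,0.002,0]]
    - [[0.001,-0.001,0.187],[0.003,0.002,0]]
    - [[0.001,-0.001,0.187],[0.003,0.002,0]]

```text
time: 8.25
tcp_pos: [0.5624, 0.1982, 0.1656]
orientation: [[-0.872, 0.49, 0.001], [0.49, 0.872, -0.0], [-0.001, 0.0, -1.0]]
contact_force: [-0.3, -0.2, -2.6]
finger_gap: 0.315
grasp_force: 29.9
```

```bash
python3 -c "
from h import *
print(state()['contact_force'],state()['wrist_torque'])
plan((.562,.198,.162,150.7))"
```

```text
[-0.27751722 -0.23527187 -2.56106513] [ 0.02805163 -0.15804703  0.02052222]
t 8.25 p [0.5624 0.1982 0.1656] a 150.67 tilt [ 0.001 -0.    -1.   ]
[0.0002, -0.0003, 0.0036] [0.0005, 0.0009, -0.0005]
```

play_rows:
  commands:
    - [[0,0,0.002],[0,0,0]]
    - [[0,0,0.004],[0,0,0]]
    - [[0,0,0.005],[0,0,0]]
    - [[0,0,0.005],[0,0,0]]
    - [[0,0,0.005],[0,0,0]]

```text
time: 8.75
tcp_pos: [0.5623, 0.1982, 0.1605]
orientation: [[-0.872, 0.49, 0.001], [0.49, 0.872, -0.0], [-0.001, 0.0, -1.0]]
contact_force: [0.1, -1.3, -1.9]
finger_gap: 0.318
grasp_force: 29.9
```

play_rows:
  commands:
    - [[0,0,0.001],[0,0,0]]
    - [[0,0,0.001],[0,0,0]]
    - [[0,0,0.001],[0,0,0]]

```text
time: 9.05
tcp_pos: [0.5622, 0.1981, 0.1594]
orientation: [[-0.872, 0.49, 0.001], [0.49, 0.872, -0.0], [-0.001, 0.0, -1.0]]
contact_force: [0.3, -0.5, -2.5]
finger_gap: 0.318
grasp_force: 29.9
```

play_rows:
  commands:
    - [[0,0,0.0],[0,0,0]]
    - [[0,0,0],[0,0,0]]
    - [[0,0,0],[0,0,0]]
    - [[0,0,0],[0,0,0]]
    - [[0,0,0],[0,0,0]]
    - [[0,0,0],[0,0,0]]
    - [[0,0,0],[0,0,0]]
    - [[0,0,0],[0,0,0]]
  fingers: 0.7

```text
time: 9.85
tcp_pos: [0.5622, 0.1981, 0.1594]
orientation: [[-0.872, 0.49, 0.001], [0.49, 0.872, -0.0], [-0.001, 0.0, -1.0]]
contact_force: [1.0, 0.5, 0.2]
finger_gap: 0.698
grasp_force: 0.0
```

play_rows:
  commands:
    - [[0,0,-0.02],[0,0,0]]
    - [[0,0,-0.06],[0,0,0]]
    - [[0,0,-0.1],[0,0,0]]
    - [[0,0,-0.14],[0,0,0]]
    - [[-0.005,0.05,-0.14],[0,0,0]]
    - [[-0.01,0.1,-0.14],[0,0,0]]
    - [[-0.01,0.11,-0.14],[0,0,0]]
    - [[-0.01,0.11,-0.14],[0,0,0]]
    - [[-0.01,0.11,-0.14],[0,0,0]]
  fingers: 1.0

```text
time: 10.75
tcp_pos: [0.6243, 0.2885, 0.2992]
orientation: [[-0.872, 0.49, -0.0], [0.49, 0.872, -0.001], [-0.0, -0.001, -1.0]]
contact_force: [-0.2, -0.1, -0.1]
finger_gap: 0.995
grasp_force: 0.0
```

```bash
python3 -c "
from h import *
import pickle
plan((.62,.296,.25,150))
c=cam('wrist');s=cam('scene');t=cam('top');pickle.dump((c,s,t),open('w4.pkl','wb'))
b=cv2.resize(s['pixels'][110:240,125:290,::-1],(412,325),interpolation=3)
a=c['pixels'][20:345,100:488,::-1]
cv2.imwrite('pics/p2.png',np.clip(np.hstack([a,b])*1.3,0,255).astype('uint8'))"
```

```text
t 10.75 p [0.6243 0.2885 0.2992] a 150.67 tilt [-1.e-04 -7.e-04 -1.e+00]
[0.0074, 0.0044, 0.0492] [-0.0006, 0.0003, 0.0117]
```

View pics/p2.png

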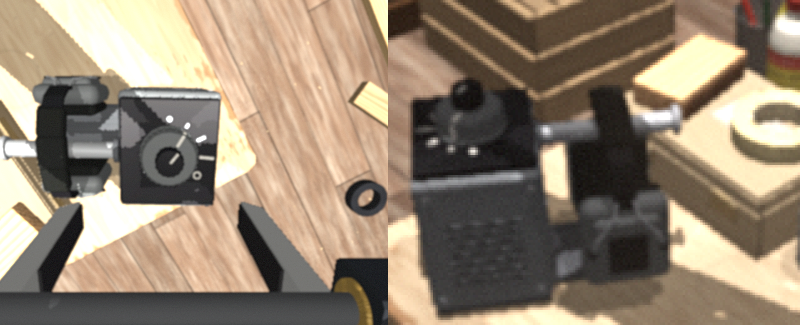

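The defenders hang on the bar with one cup on each side. In the wrist view the ring is centred near (268,179) full-frame. I'll measure the centre from the white marks and the ring outline.

```bash
python3 - <<'E'
from h import *
import pickle
c,s,t=pickle.load(open('w4.pkl','rb'))
g=cv2.cvtColor(c['pixels'],cv2.COLOR_RGB2GRAY)
k=4
G=cv2.resize(g[120:220,222:322],None,fx=k,fy=k,interpolation=cv2.INTER_CUBIC)
m=(G>135).astype('uint8')
n,l,st,ce=cv2.connectedComponentsWithStats(m)
for i in range(1,n):
    if 30<st[i,4]<5000:
        u,v=ce[i]/k+[222,120];print('blob',st[i,4],(u.round(1),v.round(1)),[onz(c,u,v,z)[:2].round(4).tolist() for z in(.156,.177,.1955)])
B=cv2.GaussianBlur(G,(7,7),1.5)
for lo,hi in((90,130),(40,80)):
    C=cv2.HoughCircles(B,cv2.HOUGH_GRADIENT,1,20,param1=80,param2=15,minRadius=lo,maxRadius=hi)
    if C is not None:
        for x,y,r in C[0][:4]:
            u,v=x/k+222,y/k+120;print('circ',lo,(u,v,r/k),[onz(c,u,v,z)[:2].round(4).tolist() for z in(.16,.177,.1955)])
cv2.imwrite('pics/ring.png',G)
E
```

```text
blob 705 (np.float64(269.5), np.float64(139.0)) [[0.591, 0.3183], [0.5885, 0.319], [0.5863, 0.3196]]
blob 502 (np.float64(287.2), np.float64(145.8)) [[0.6054, 0.3303], [0.602, 0.3302], [0.5989, 0.3301]]
blob 37 (np.float64(285.0), np.float64(153.3)) [[0.6108, 0.3249], [0.607, 0.3251], [0.6037, 0.3253]]
blob 845 (np.float64(301.1), np.float64(158.8)) [[0.6236, 0.3363], [0.619, 0.3358], [0.6149, 0.3353]]
blob 593 (np.float64(280.7), np.float64(161.4)) [[0.6159, 0.3173], [0.6118, 0.3181], [0.6082, 0.3187]]
blob 298 (np.float64(274.3), np.float64(178.7)) [[0.6285, 0.3032], [0.6235, 0.3049], [0.6191, 0.3064]]
blob 463 (np.float64(306.7), np.float64(177.9)) [[0.6438, 0.3322], [0.6378, 0.332], [0.6325, 0.3318]]
blob 46 (np.float64(316.2), np.float64(219.1)) [[0.6885, 0.3207], [0.6795, 0.3212], [0.6716, 0.3217]]
```

View pics/ring.png

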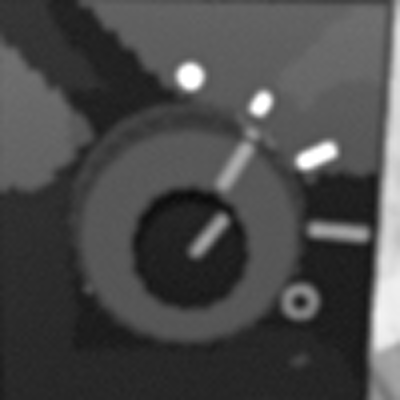

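The picture shows the ring's top outline centred at about (191,236), the knob at (190,250), the index end at (252,137) and the long mark at (338,232).

```bash
python3 - <<'E'
from h import *
import pickle
from scipy.optimize import least_squares
c,s,t=pickle.load(open('w4.pkl','rb'))
P=lambda x,y,z:onz(c,222+x/4-.4,120+y/4-.4,z)[:2]
rc=P(191,236,.177);kc=P(190,250,.1955);print('ring',rc,'knob',kc)
i0,i1=P(221,188,.177),P(252,137,.177);d=i1-i0;print('idx',i1,np.linalg.norm(i1-rc))
M=[P(189,76,.1555),P(261,103,.1555),P(317,155,.1555),P(338,232,.1555),P(299,301,.1555)]
a=[0,.55,1.1,1.65,2.2]
f=lambda q:np.ravel([(q[:2]+q[3+0]*np.array([np.cos(q[2]-k),np.sin(q[2]-k)])-m) for k,m in zip(a,M)])
r=least_squares(f,[.62,.295,2.6,.039]);print('marks fit',r.x,np.degrees(r.x[2]),(r.fun*1e3).round(1))
for C in(rc,kc,r.x[:2]):print('idx angle',np.degrees(np.arctan2(*(i1-C)[::-1])), r.x[2]-np.arctan2(*(i1-C)[::-1]))
print('line dir',np.degrees(np.arctan2(d[1],d[0])),'theta by line',r.x[2]-np.arctan2(d[1],d[0]))
C=(rc+kc+r.x[:2])/3;print(C);plan((*C,.22,146),(*C,.17,146))
E
```

```text
ring [0.62111799 0.30082584] knob [0.6195942 0.3008325]
idx [0.60735533 0.32457133] 0.02744557341181261
marks fit [0.62257337 0.29993358 2.64195024 0.03638179] 151.37259830933368 [ 0.3 -0.5 -0.4  1.3  0.4 -0.  -0.9 -1.5  0.7  0.7]
idx angle 120.09615900646975 0.5458768441351358
idx angle 117.2739712576696 0.5951333124611451
idx angle 121.70245213267782 0.5178417403306521
line dir 120.44823068782918 theta by line 0.5397320340923812
[0.62109519 0.30053064]
t 10.9 p [0.6244 0.2881 0.3   ] a 150.61 tilt [ 1.1e-03 -1.0e-04 -1.0e+00]
[0.009, 0.0092, 0.08] [0.0005, 0.001, 0.0805]
[0.0091, 0.0092, 0.13] [0.0005, 0.001, 0.0805]
```

play_rows:
  commands:
    - [[0.008,0.008,0.03],[0,0,0]]
    - [[0.008,0.008,0.06],[0,0,0]]
    - [[0.008,0.008,0.09],[0,0,0]]
    - [[0.008,0.008,0.11],[0,0,0]]
    - [[0.008,0.008,0.12],[0,0,0]]
    - [[0.008,0.008,0.127],[0,0,0]]
    - [[0.008,0.008,0.128],[0,0,0]]
    - [[0.008,0.008,0.128],[0,0,0]]
    - [[0.008,0.008,0.128],[0,0,0]]

```text
time: 11.8
tcp_pos: [0.6225, 0.3002, 0.173]
orientation: [[-0.872, 0.49, 0.003], [0.49, 0.872, 0.001], [-0.002, 0.002, -1.0]]
contact_force: [-1.1, 0.3, 0.7]
finger_gap: 1.002
grasp_force: 0.0
```

play_rows:
  commands:
    - [[0,0,0.0],[0,0,0]]
    - [[0,0,0],[0,0,0]]
    - [[0,0,0],[0,0,0]]
    - [[0,0,0],[0,0,0]]
    - [[0,0,0],[0,0,0]]
    - [[0,0,0],[0,0,0]]
    - [[0,0,0],[0,0,0]]
    - [[0,0,0],[0,0,0]]
  fingers: 0.45
  force: 6

```text
time: 12.6
tcp_pos: [0.6214, 0.2994, 0.1714]
orientation: [[-0.872, 0.49, -0.001], [0.49, 0.872, -0.001], [-0.0, -0.002, -1.0]]
contact_force: [-4.1, -4.0, 2.1]
finger_gap: 0.593
grasp_force: 6.0
```

play_rows:
  commands:
    - [[0,-0.001,0.001],[0,0,0]]
    - [[0,-0.002,0.001],[0,0,0]]
    - [[0,-0.002,0.001],[0,0,0]]
    - [[0,-0.002,0.001],[0,0,0]]

```text
time: 13.0
tcp_pos: [0.6213, 0.2992, 0.1713]
orientation: [[-0.872, 0.49, 0.003], [0.49, 0.872, 0.002], [-0.001, 0.003, -1.0]]
contact_force: [-0.7, 3.1, 4.5]
finger_gap: 0.595
grasp_force: 6.0
```

play_rows:
  commands:
    - [[0,0.0006,-0.001],[0,0,0]]
    - [[0,0.0006,-0.001],[0,0,0]]
    - [[0,0.0006,-0.001],[0,0,0]]
    - [[0,0.0006,-0.001],[0,0,0.05]]
    - [[0,0.0006,-0.001],[0,0,0.1]]
    - [[0,0.0006,-0.001],[0,0,0.15]]
    - [[0,0.0006,-0.001],[0,0,0.2]]
    - [[0,0.0006,-0.001],[0,0,0.2]]
  force: 15

```text
time: 13.8
tcp_pos: [0.6214, 0.2993, 0.1714]
orientation: [[-0.757, 0.653, 0.002], [0.653, 0.757, 0.001], [-0.001, 0.002, -1.0]]
contact_force: [1.3, 4.1, -0.1]
finger_gap: 0.594
grasp_force: 15.0
```

```bash
python3 -c "
from h import *
s=state();print(s['contact_force'],s['wrist_torque']);plan()"
```

```text
[ 1.27249077  4.13529114 -0.10422524] [ 0.82673119 -0.49681564 -0.0297391 ]
t 13.8 p [0.6214 0.2993 0.1714] a 139.22 tilt [ 0.0017  0.0011 -1.    ]
```

play_rows:
  commands:
    - [[0,0,0],[0,0,0.1]]
    - [[0,0,0],[0,0,0.2]]
    - [[0,0,0],[0,0,0.3]]
    - [[0,0,0],[0,0,0.4]]
    - [[0,0,0],[0,0,0.5]]
    - [[0,0,0],[0,0,0.6]]
    - [[0,0,0],[0,0,0.7]]
    - [[0,0,0],[0,0,0.8]]
    - [[0,0,0],[0,0,0.88]]
    - [[0,0,0],[0,0,0.88]]

```text
time: 14.8
tcp_pos: [0.6217, 0.2995, 0.1714]
orientation: [[0.021, 1.0, 0.003], [1.0, -0.021, 0.002], [0.002, 0.003, -1.0]]
contact_force: [3.6, 4.9, 0.5]
finger_gap: 0.591
grasp_force: 15.0
```

```bash
python3 - <<'E'
from h import *
s=state();print(s['contact_force'],s['wrist_torque']);plan()
for i,n in enumerate(('top','scene')):
    c=cam(n)
    g=cv2.cvtColor(c['pixels'],cv2.COLOR_RGB2GRAY)
    u,v=proj(c,np.array([.621,.299,.177]));print(n,u,v,g[int(v)-8:int(v)+9,int(u)-8:int(u)+9].max())
E
```

```text
[3.59523486 4.91623572 0.5327946 ] [ 0.90070976 -0.68119019 -0.02143389]
t 14.8 p [0.6217 0.2995 0.1714] a 88.78 tilt [ 0.0026  0.0016 -1.    ]
top 208.71236860016356 115.64039181137598 111
scene 156.79776871842535 151.32384673273344 94
```

play_rows:
  commands:
    - [[0,0,0],[0,0,0]]
    - [[0,0,0],[0,0,0]]
    - [[0,0,0],[0,0,0]]
    - [[0,0,0],[0,0,0]]
    - [[0,0,0],[0,0,0]]
    - [[0,0,-0.02],[0,0,0]]
    - [[0,0,-0.06],[0,0,0]]
    - [[0,0,-0.1],[0,0,0]]
    - [[0,0,-0.13],[0,0,0]]
    - [[0,0,-0.13],[0,0,0]]
  fingers: 1.0

```text
time: 15.9
tcp_pos: [0.6231, 0.2994, 0.3082]
orientation: [[0.021, 1.0, 0.011], [1.0, -0.021, 0.003], [0.003, 0.011, -1.0]]
contact_force: [0.3, -0.2, 0.9]
finger_gap: 1.001
grasp_force: 0.0
```

play_rows:
  commands:
    - [[0,0,0],[0,0,-0.14]]
    - [[0,0,0],[0,0,-0.28]]
    - [[0,0,0],[0,0,-0.42]]
    - [[0,0,0],[0,0,-0.56]]
    - [[0,0,0],[0,0,-0.7]]
    - [[0,0,0],[0,0,-0.84]]
    - [[0,0,0],[0,0,-0.98]]
    - [[0,0,0],[0,0,-1.08]]
    - [[0,0,0],[0,0,-1.08]]
    - [[0,0,0],[0,0,-1.08]]

```text
time: 16.9
tcp_pos: [0.6206, 0.2987, 0.3002]
orientation: [[-0.871, 0.492, -0.001], [0.492, 0.871, -0.001], [0.001, -0.001, -1.0]]
contact_force: [-0.7, -0.3, -0.6]
finger_gap: 0.995
grasp_force: 0.0
```

```bash
python3 - <<'E'
from h import *
import pickle
plan()
c=cam('wrist');s=cam('scene');pickle.dump((c,s),open('w5.pkl','wb'))
u0,v0=proj(c,np.array([.621,.2995,.17]));u0=int(u0)-50;v0=int(v0)-50;print(u0,v0)
g=cv2.cvtColor(c['pixels'],cv2.COLOR_RGB2GRAY);k=4
G=cv2.resize(g[v0:v0+100,u0:u0+100],None,fx=k,fy=k,interpolation=cv2.INTER_CUBIC)
for th in(100,125):
  n,l,st,ce=cv2.connectedComponentsWithStats((G>th).astype('uint8'))
  for i in range(1,n):
    if 60<st[i,4]<4000:
        ys,xs=np.where(l==i);q=np.stack([xs,ys],1).astype(np.float32);vx,vy,_,_=cv2.fitLine(q,cv2.DIST_L2,0,.01,.01).ravel()
        ex=(q-ce[i])@[vx,vy];A=ce[i]+ex.min()*np.array([vx,vy]);B=ce[i]+ex.max()*np.array([vx,vy])
        f=lambda p,z:onz(c,u0+p[0]/k-.4,v0+p[1]/k-.4,z)[:2]
        print(th,st[i,4],ce[i].round(0),f(ce[i],.1555).round(4),f(ce[i],.177).round(4),'dir',np.degrees(np.arctan2(*(f(B,.177)-f(A,.177))[::-1])).round(1),(ex.max()-ex.min()).round(0))
E
```

```text
t 16.9 p [0.6206 0.2987 0.3002] a 150.55 tilt [-1.e-03 -6.e-04 -1.e+00]
210 135
100 2483 [359.  20.] [0.6024 0.3539] [0.5989 0.3529] dir 81.2 85.0
100 402 [ 3. 35.] [0.5623 0.2755] [0.5615 0.2798] dir 148.1 53.0
100 447 [209.  49.] [0.5905 0.318 ] [0.5878 0.3194] dir 83.8 24.0
100 285 [279.  76.] [0.605 0.33 ] [0.6013 0.3306] dir 116.0 22.0
100 552 [335. 127.] [0.6232 0.3363] [0.6183 0.3364] dir 88.0 41.0
100 624 [224. 211.] [0.6287 0.3011] [0.6234 0.3037] dir 113.2 50.0
100 820 [358. 202.] [0.6433 0.3321] [0.637  0.3325] dir 55.4 60.0
100 1140 [295. 215.] [0.6386 0.3163] [0.6327 0.3178] dir 60.0 63.0
100 884 [320. 272.] [0.6553 0.3147] [0.6481 0.3163] dir 56.6 37.0
125 174 [ 2. 36.] [0.5624 0.275 ] [0.5616 0.2793] dir 147.4 39.0
125 319 [209.  49.] [0.5905 0.318 ] [0.5877 0.3194] dir 106.5 20.0
125 171 [279.  76.] [0.605 0.33 ] [0.6013 0.3306] dir 117.2 18.0
125 363 [335. 127.] [0.6233 0.3361] [0.6183 0.3363] dir 87.5 35.0
125 426 [224. 211.] [0.6287 0.3011] [0.6234 0.3036] dir 113.1 46.0
125 576 [358. 202.] [0.6434 0.3322] [0.6371 0.3326] dir 55.3 56.0
125 2039 [372. 351.] [0.6815 0.3164] [0.6726 0.3179] dir 130.4 218.0
125 749 [294. 216.] [0.6387 0.3162] [0.6327 0.3177] dir 58.7 59.0
125 545 [319. 274.] [0.6557 0.3142] [0.6486 0.3159] dir 48.1 35.0
125 61 [275. 396.] [0.6805 0.2878] [0.6716 0.2913] dir 65.0 10.0
```

```bash
python3 - <<'E'
from h import *
import pickle
c,s0,_=pickle.load(open('w4.pkl','rb'));c5,s5=pickle.load(open('w5.pkl','rb'))
for c,u0,v0,x in((c,222,120,(208,233)),(c5,210,135,(224,211))):
    g=cv2.cvtColor(c['pixels'],cv2.COLOR_RGB2GRAY);k=4
    G=cv2.resize(g[v0:v0+100,u0:u0+100],None,fx=k,fy=k,interpolation=cv2.INTER_CUBIC)
    n,l,st,ce=cv2.connectedComponentsWithStats((G>110).astype('uint8'))
    i=1+np.argmin(np.linalg.norm(ce[1:]-x,axis=1));ys,xs=np.where(l==i);q=np.stack([xs,ys],1).astype(np.float32);vx,vy,_,_=cv2.fitLine(q,cv2.DIST_L2,0,.01,.01).ravel()
    f=lambda p:onz(c,u0+p[0]/k-.4,v0+p[1]/k-.4,.1955)[:2]
    d=np.array([vx,vy])*20;print('knob',st[i,4],f(ce[i]),np.degrees(np.arctan2(*(f(ce[i]+d)-f(ce[i]-d))[::-1])))
D=cv2.absdiff(s0['pixels'],s5['pixels']).max(2)[130:240,185:250];print('ear region diff px',(D>40).sum(),D.size)
E
```

```text
knob 515 [0.61865581 0.30616066] 111.64604197177009
knob 546 [0.61879765 0.30586595] 113.37833540647584
ear region diff px 224 7150
```

```bash
python3 -c "
from station import arm
print(arm.finish_job())"
```

```text
the job is handed in; nothing more can be done
None
```

The job is handed in, though the judge returned no result: the ear defenders hang on the bar with one cup on each side, the timer ring reads about 1.6 rad (target 1.65 ± 0.12), the fan-speed knob stayed put (about 0.3 mm measured), and no contact with any bystander was seen.

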